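# Screw the go ring gauge home on the lead-screw stud

### The arm

A 7-joint arm with a two-finger parallel gripper is mounted at the origin on the work surface. World frame = base frame: x ahead of the robot, y to its left, z up, the work surface at z = 0. Lengths are in mm, angles in rad, forces in N, time in s.
With the tool pointing down it reaches from about 400 to 850 mm from the base axis. Payload 4.5 kg.
Tool frame: the origin (TCP) lies between the finger pads; the fingertips stand 25 mm ahead of it and the grasp point (between the pads) lies 6 mm ahead of it; z points along the fingers, y is the direction in which the jaws open and shut (so a half turn about z gives the same grasp; the last joint's range is limited). The gripper opens to 85 mm and grips with 20 to 120 N. Pads are 22 mm wide; open, the fingers measure 114 mm over their backs; the gripper's body (76 mm by 85 mm) begins 54 mm behind the grasp point. The pads swing forward as they close: fully open they stand 13 mm farther back than shut.
Start: joints at [-1.144, 0.689, -0.195, 1.565, 0.157, 0.902, -0.215], TCP at [239.218, 577.431, 256.317] pointing down, gripper open.
Joint ranges: [-3.01, 3.01], [-0.46, 2.08], [-1.47, 1.51], [0.13, 2.56], [-1, 4.14], [0.04, 2.09], [-2.66, 2.66]. Speed limits (rad/s): [2.57, 2.57, 3.14, 3.14, 3.14, 3.14, 3.14].

### API

Orientations are given as a rotation vector (axis times angle).
In Python, from station import robot, cams gives the robot as it stands.
- The arm moves only by the shell command python3 -m crank 'ROWS' [FORCE]. ROWS is JSON, a list of rows, each a list of 5 numbers: the gripper command: -1 is fully open, 1 is shut, values between are in proportion, then the shift along the world's x, y, z in cm, then the turn about the world's z in degrees. A call has 1 to 12 rows; each row is the pose to reach, as a shift and turn from the pose measured when the call began; what a row does not reach only later rows make up. A row lasts 1/12 s, in which the tool goes at most 41.7 mm and 7.16 degrees, less where a joint would pass 70% of its speed; a pose out of reach is approached as far as the arm can. A call with a gripper value outside its range is refused whole. The fingers move at their own pace and stop on an object; FORCE is the grip in N (left out, the last holds). Time passes only in rows, so rows that repeat a pose let the fingers close. It gives the time, the measured TCP pose, the force and the opening at its end, in the units of the state.
- robot.get_state(): the state, without advancing time (a new reading comes with each control period).
- cams.camera(name): name is "scene" or "top" or "wrist"; returns the picture (480x640x3 uint8, red, green, blue); there is no depth.
- cams.camera_params(name): a dict with "fx", "fy", "cx", "cy" (pixels), "xyz" and "rotation" of the camera in the world; the wrist camera has in their place "mount" (4x4, takes a point from camera to tool coordinates, whose origin is the TCP and whose axes are the flange's). Camera axes: x right, y down, z forward; pixel columns grow to the right and rows downward; lengths in mm; the calibration is good to about 2 mm. A picture is of the moment at which its call begins: read the wrist's pose just before it. camera_params takes no time and is no camera call.
- robot.finish_job(): hands the job in, once; it reports no verdict.
The state is a dict: "t": time; "joint_pos": joint angles; "qvel": joint speeds; "joint_torque": joint torques, N m; "ee_pos": TCP position; "orientation": TCP orientation; "ft_force": force on the tool from outside, world axes, zero at the start; "ft_torque": the same for the moment, N m; "grip_width": finger opening in mm.
Only numpy, scipy, OpenCV 4.12 (cv2) and the standard library are available. Lean on these libraries where they do the work, as an engineer would, in place of code of your own. Each camera call takes 0.05 s, during which the arm holds its last target. There are 200 camera calls.

### The job

The green-banded go ring gauge has been started by hand on its upright lead-screw stud. Screw it on, clockwise seen from above, until the resistance rises because it has come fully home on its shoulder; it is less than a quarter turn away and at home its white line meets the white line on the block below. Then let go of it, and leave the red-banded no-go ring gauge as it is.

Things in the scene. Friction and masses are not known exactly. Their poses are not given: they have to be found in the camera images.
- go_ring_center (a point): centre of the go gauge: a knurled steel ring, 40 mm across, 18 mm thick, green top face and rim band, threaded on an upright 16 mm stud. z up, on the stud's axis; 67 mm above the table when home. Stud tip at 92 mm. Below: a 26 mm collar, then a fixed 90 x 90 mm blue block, top at 30 mm, yawed up to 35 degrees. Grip across the diameter from above, at any angle.
- go_ring (a joint): turn of the go gauge in rad, growing clockwise seen from above. Starts at 0.1 to 0.6; meets a firm stop (home) at 1.4. Light to turn (0.06 N m) until the stop, where resistance jumps; stays where it is left. Sinks 1.9 mm per rad (12 mm per full turn). A white radial line on its top and rim points along the white line on the block when home.
- nogo_ring_center (a point): centre (half-way up) of the no-go gauge: same ring, stud, block and sizes as the go gauge but with a red top face and rim band, on a block of its own. To be left alone. A third such block carries a bare stud, and a loose ring with a yellow face lies on the table; neither matters.
- nogo_ring (a joint): turn of the no-go gauge in rad, growing clockwise seen from above; it starts near 0.4 and must stay there.
There are look-alikes about, which are no part of the job. What is shaped like the part that bears go_ring_center but brown, orange or pink is not meant.

How it is judged (in metres and radians):
At the end, for the whole second after the job is handed in: The go gauge is home on its shoulder (joint above 1.22 of 1.4 rad, that is within 10 degrees of its stop) and at rest; the no-go gauge still stands between 0.15 and 0.65 rad (value of joint go_ring above 1.22 rad and velocity of joint go_ring between -0.1 and 0.1 rad/s and value of joint nogo_ring between 0.15 and 0.65 rad); the robot touches nothing.
It fails at once if the red-banded no-go gauge is turned by more than about 13 degrees (value of joint nogo_ring below 0.15 rad or value of joint nogo_ring above 0.65 rad).
It also fails if it takes over 35 s, if anything falls off the work surface, if the arm or the gripper's body presses on something with over 40 N, if the wrist force passes 120 N, or if a joint passes its speed limit or range.

## Working session

There is one attempt and no reset: what is moved stays moved. The work goes in short steps, Python scripts to look and compute and a shell command to move; the robot and the scene stay as the last step left them, time stands still between calls to the robot, and variables do not carry over. Pictures are saved under pics/ and viewed, about 8 in all and at most 12, crops included, and the job is handed in when it is done.

```bash
mkdir -p pics; ls
python3 - <<'E'
from station import robot,cams
import cv2,numpy as np
print(robot.get_state())
for n in("top","scene"):
    cv2.imwrite(f"pics/{n}0.png",cams.camera(n)[:,:,::-1]); print(n,cams.camera_params(n))
print(cams.camera_params("wrist"))
E
```

```text
pics
{'t': 0.0, 'joint_pos': array([-1.14419836,  0.69001785, -0.19448317,  1.56632793,  0.15729766,
        0.9025192 , -0.21509095]), 'qvel': array([ 0.00030291, -0.00041107, -0.0003964 ,  0.00023679,  0.00036806,
       -0.00045109, -0.00031113]), 'joint_torque': array([ 8.53155179e-04, -5.39601660e+01, -1.26584116e+00, -1.58539116e+01,
        9.19590297e-03,  9.52138449e-03, -7.09081775e-06]), 'ee_pos': array([239.06306803, 576.81929851, 255.46639044]), 'orientation': array([-6.12902198e-01, -3.08100460e+00,  2.93763939e-03]), 'ft_force': array([0.22047075, 0.19435035, 0.43975929]), 'ft_torque': array([-0.00990599,  0.01329927,  0.00553116]), 'grip_width': 85.36305048949373}
top {'fx': 482.5503283440032, 'fy': 482.5503283440032, 'cx': 324.77753303569887, 'cy': 239.31519814682528, 'xyz': array([ 311.08595447,  -40.69675027, 1164.43871915]), 'rotation': array([-2.12914982,  2.15988016, -0.174513  ])}
scene {'fx': 506.0848920739962, 'fy': 506.0848920739962, 'cx': 316.79410420386034, 'cy': 246.5986018604554, 'xyz': array([1144.01237031, -154.42109771,  865.57122745]), 'rotation': array([-1.91950288, -1.68623937,  0.58346951])}
{'fx': 380.8359332382031, 'fy': 380.8359332382031, 'cx': 319.4140714596332, 'cy': 240.01831041270412, 'mount': array([[-2.97065295e-05, -9.51153350e-01, -3.08718810e-01,
         7.92395780e+01],
       [ 9.99999995e-01,  1.48816707e-06, -1.00810198e-04,
         6.85376308e-03],
       [ 9.63453831e-05, -3.08718811e-01,  9.51153345e-01,
        -1.17398202e+02],
       [ 0.00000000e+00,  0.00000000e+00,  0.00000000e+00,
         1.00000000e+00]])}
```

View pics/top0.png

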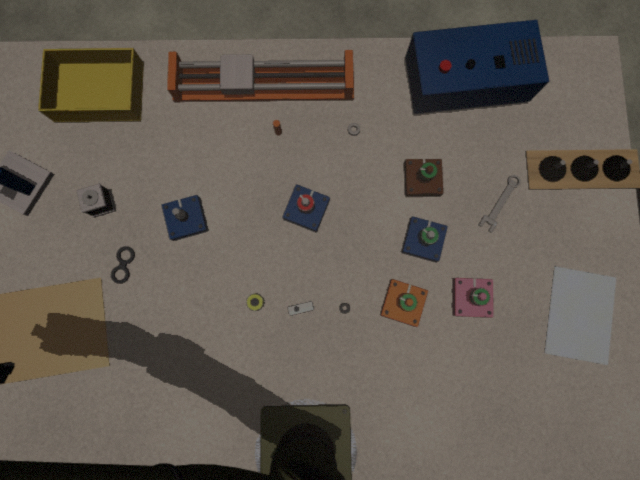

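View pics/scene0.png

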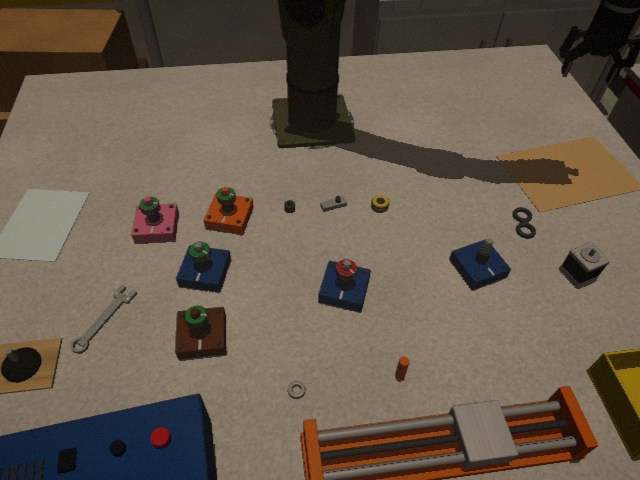

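Candidates in the top view are green rings on a blue block (430,235), a brown block (428,171), an orange block (408,300) and a pink block (480,297), plus a red ring on blue at (305,203). The target is the green ring on blue: top (430,235), scene (200,250). I'll measure it and check a close crop.

```bash
cat > h.py <<'E'
import numpy as np,cv2
from scipy.spatial.transform import Rotation as R
from station import robot,cams
def cam(n,s=None):
    p=cams.camera_params(n); K=np.array([[p['fx'],0,p['cx']],[0,p['fy'],p['cy']],[0,0,1]])
    if n!='wrist': return K,R.from_rotvec(p['rotation']).as_matrix(),np.array(p['xyz'])
    T=R.from_rotvec(s['orientation']).as_matrix(); M=p['mount']
    return K,T@M[:3,:3],T@M[:3,3]+s['ee_pos']
def plane(c,uv,z):
    K,Rm,o=c; d=Rm@np.linalg.solve(K,[*uv,1]); return o+d*(z-o[2])/d[2]
def proj(c,P):
    K,Rm,o=c; q=K@(Rm.T@(np.array(P)-o)); return q[:2]/q[2]
def crop(im,c,h,name,k):
    x,y=map(int,c); a=im[max(0,y-h):y+h,max(0,x-h):x+h]
    cv2.imwrite(name,cv2.resize(a,None,fx=k,fy=k,interpolation=cv2.INTER_CUBIC))
E
python3 - <<'E'
from h import *
out=[]
for n,c in(("top",(430,235)),("scene",(200,250))):
    im=cv2.imread(f"pics/{n}0.png"); hsv=cv2.cvtColor(im,cv2.COLOR_BGR2HSV)
    m=cv2.inRange(hsv,(45,90,40),(85,255,255)); b=np.zeros_like(m); x,y=c; b[y-20:y+20,x-20:x+20]=m[y-20:y+20,x-20:x+20]
    pts=cv2.findNonZero(b); (u,v),r=cv2.minEnclosingCircle(pts); print(n,u,v,r,len(pts),plane(cam(n),(u,v),77))
    a=im[y-35:y+35,x-35:x+35]; out.append(cv2.resize(a,(400,400),interpolation=cv2.INTER_CUBIC))
    m2=cv2.inRange(hsv,(100,90,30),(130,255,255)); b=np.zeros_like(m2); b[y-30:y+35,x-35:x+35]=m2[y-30:y+35,x-35:x+35]
    rc=cv2.minAreaRect(cv2.findNonZero(b)); print(rc,[plane(cam(n),p,30)[:2].round() for p in cv2.boxPoints(rc)])
c=np.array([plane(cam("top"),(0,0),0)])
cv2.imwrite("pics/crop0.png",np.hstack(out))
E
```

```text
top 429.71429443359375 234.5 7.730565547943115 87 [ 488.30149933 -290.72768825   77.        ]
((424.73968505859375, 238.5894012451172), (36.036251068115234, 35.37456130981445), 14.743562698364258) [array([ 457., -236.]), array([ 539., -261.]), array([ 516., -343.]), array([ 434., -317.])]
scene 199.0 249.7916717529297 9.423120498657227 122 [ 487.84338484 -289.71554265   77.        ]
((202.515380859375, 264.876953125), (47.87740707397461, 35.34989929199219), 7.125016689300537) [array([ 521., -342.]), array([ 429., -336.]), array([ 458., -236.]), array([ 547., -247.])]
```

View pics/crop0.png

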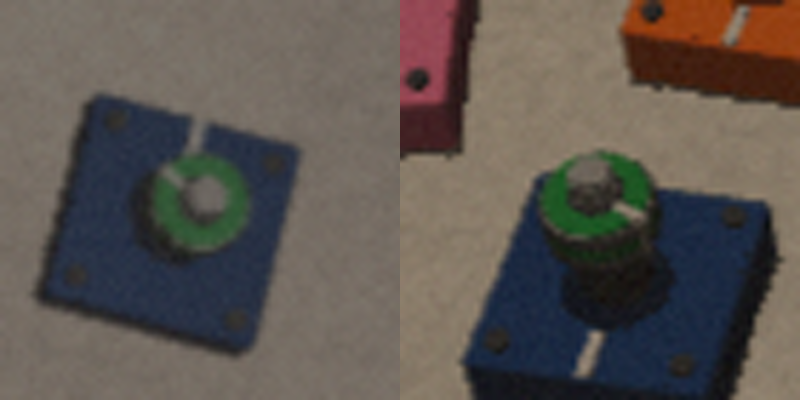

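The crop confirms a green ring on a blue block. Its white line points up-left and the block's line points up, so it needs roughly 60° clockwise. Both cameras agree on about (488,-290). Moving above it in an arc.

```bash
python3 -m crank '[[-1,21,-43,0,0],[-1,21,-43,0,0],[-1,21,-43,0,0],[-1,21,-43,0,0],[-1,21,-43,0,0],[-1,21,-43,0,0],[-1,21,-43,0,0],[-1,21,-43,0,0],[-1,21,-43,0,0],[-1,21,-43,0,0],[-1,22,-47,0,0],[-1,22,-51,0,0]]'
```

```text
t: 1.1
ee_pos: [447.6, 121.7, 255.5]
orientation: [0.613, 3.08, -0.001]
ft_force: [0.4, 0.6, 0.4]
grip_width: 85.8
```

```bash
python3 -m crank '[[-1,4,-41.2,-6,0],[-1,4,-41.2,-6,0],[-1,4,-41.2,-6,0],[-1,4,-41.2,-6,0],[-1,4,-41.2,-6,0],[-1,4,-41.2,-6,0],[-1,4,-41.2,-6,0],[-1,4,-41.2,-6,0],[-1,4,-41.2,-6,0],[-1,4,-41.2,-6,0],[-1,4,-41.2,-6,0],[-1,4,-41.2,-6,0]]'
python3 - <<'E'
from h import *
s=robot.get_state(); im=cams.camera("wrist")[:,:,::-1].copy(); print(s['ee_pos'],s['joint_pos'].round(2))
cv2.imwrite("pics/w1.png",im)
c=cam("wrist",s); hsv=cv2.cvtColor(im,cv2.COLOR_BGR2HSV); m=cv2.inRange(hsv,(45,90,40),(85,255,255))
n,l,st,ce=cv2.connectedComponentsWithStats(m)
for i in range(1,n):
    if st[i,4]>150: print(st[i],ce[i],plane(c,ce[i],77).round(1))
print(proj(c,[488,-290,77]))
E
```

```text
t: 2.1
ee_pos: [486.2, -294.0, 194.4]
orientation: [-0.624, -3.079, 0.003]
ft_force: [-0.6, 0.1, -0.6]
grip_width: 85.3
[ 486.21586192 -294.03655489  194.40201192] [ 0.64  0.71 -0.29  1.8   0.31  0.68  1.34]
[  22   62   67   69 2057] [56.81575109 95.75692756] [ 343.6 -398.9   77. ]
[ 297  215   57   55 1576] [323.63324873 240.13324873] [ 484.5 -290.6   77. ]
[373 401  48  40 688] [392.02325581 414.52325581] [ 633.4 -296.5   77. ]
[326.61428821 244.5458012 ]
```

View pics/w1.png

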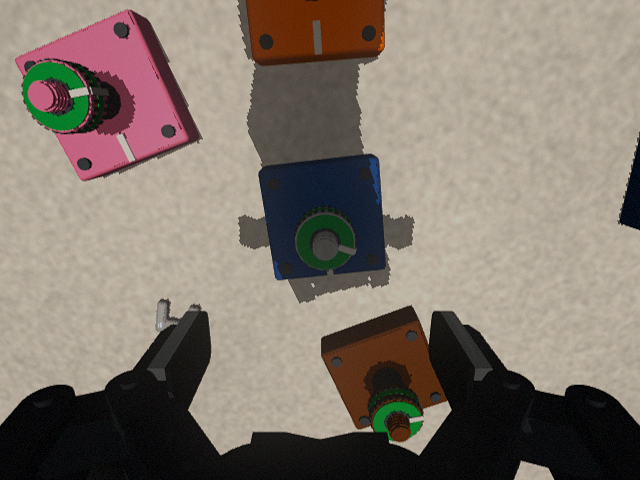

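The wrist view has the ring at (325,240) under the tool, about (485,-291). That agrees with the other cameras to about 3 mm. The ring line points to (352,252) and the block line to (330,272), so about 62° clockwise remains. Descending and gripping.

```bash
python3 -m crank '[[-1,0,0.35,-4,0],[-1,0,0.35,-7,0],[-1,0,0.35,-10,0],[-1,0,0.35,-12.1,0],[-1,0,0.35,-12.1,0],[-1,0,0.35,-12.1,0],[-1,0,0.35,-12.1,0]]' 50
python3 - <<'E'
from h import *
s=robot.get_state(); im=cams.camera("wrist")[:,:,::-1].copy(); print(s['ee_pos'],s['ft_force'].round(1))
cv2.imwrite("pics/w2.png",im)
E
```

```text
t: 2.73
ee_pos: [488.0, -286.3, 75.2]
orientation: [0.614, 3.079, 0.0]
ft_force: [1.4, 0.8, 1.2]
grip_width: 85.5
[ 488.04208624 -286.31204496   75.18245215] [1.4 0.8 1.2]
```

View pics/w2.png

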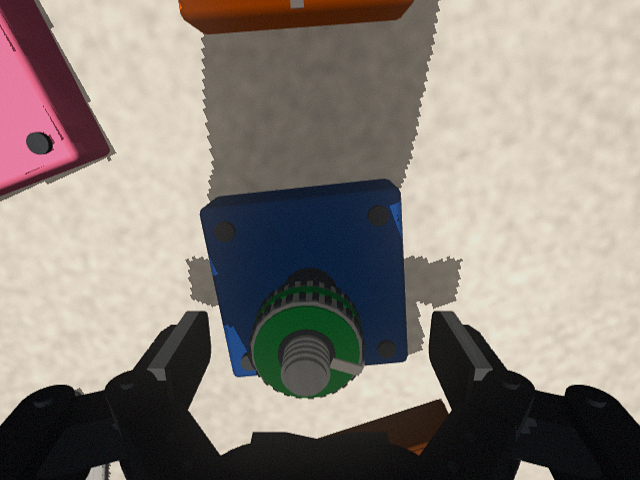

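The ring's top face is centred at about (307,351) and the jaw midline at 320, so it is a few mm off. Working out the correction.

Run:
```python
from h import *
s=robot.get_state(); c=cam("wrist",s); T=R.from_rotvec(s['orientation']).as_matrix()
P=plane(c,(307,351),78); print(s['ee_pos'],P, T.T@(P-s['ee_pos']), 'px/mm check',np.linalg.norm(plane(c,(252,351),78)-plane(c,(362,351),78)))
```

```text
[ 488.23688856 -286.88218343   75.5534475 ] [ 485.60018776 -290.50556751   78.        ] [ 1.03610468 -4.35784899 -2.44997176] px/mm check 38.5531174379593
```

```bash
python3 -m crank '[[-1,-0.22,-0.36,-0.2,0],[-1,-0.22,-0.36,-0.2,0],[-1,-0.22,-0.36,-0.2,0],[-1,-0.22,-0.36,-0.2,0],[1,-0.22,-0.36,-0.2,0],[1,-0.22,-0.36,-0.2,0],[1,-0.22,-0.36,-0.2,0],[1,-0.22,-0.36,-0.2,0],[1,-0.22,-0.36,-0.2,0],[1,-0.22,-0.36,-0.2,0],[1,-0.22,-0.36,-0.2,0],[1,-0.22,-0.36,-0.2,0]]' 50
python3 - <<'E'
from h import *
s=robot.get_state(); im=cams.camera("wrist")[:,:,::-1].copy(); print(s['ee_pos'],s['ft_force'].round(1),s['ft_torque'].round(2))
cv2.imwrite("pics/w3.png",im)
E
```

```text
t: 3.78
ee_pos: [486.0, -290.5, 73.7]
orientation: [0.615, 3.078, -0.001]
ft_force: [-0.5, -0.5, 4.3]
grip_width: 38.3
[ 486.00573625 -290.47666239   73.7341991 ] [-0.5 -0.5  4.3] [ 0.05  0.24 -0.01]
```

View pics/w3.png

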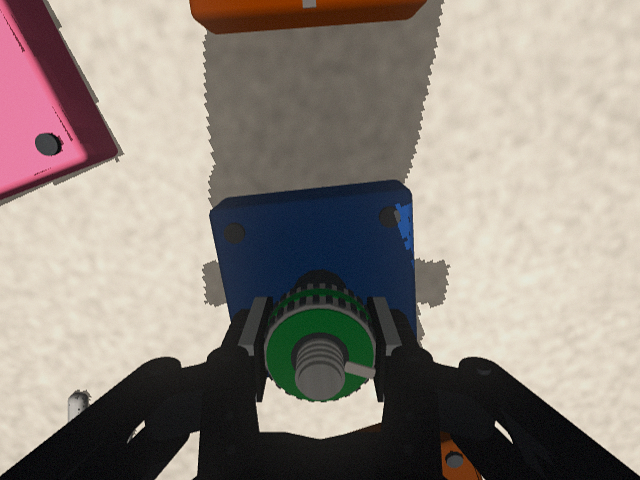

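The ring is gripped and centred at (320,350), and side forces are about zero. Turning 54° first, then feeling for the stop.

```bash
python3 -m crank '[[1,0,0,-0.02,-6],[1,0,0,-0.04,-12],[1,0,0,-0.06,-18],[1,0,0,-0.08,-24],[1,0,0,-0.1,-30],[1,0,0,-0.12,-36],[1,0,0,-0.14,-42],[1,0,0,-0.16,-48],[1,0,0,-0.18,-54],[1,0,0,-0.18,-54],[1,0,0,-0.18,-54],[1,0,0,-0.18,-54]]'
python3 - <<'E'
from h import *
s=robot.get_state(); print(s['ft_force'].round(1),s['ft_torque'].round(2),s['joint_pos'].round(2),s['joint_torque'].round(2))
E
python3 -m crank '[[1,0,0,-0.01,-3],[1,0,0,-0.02,-6],[1,0,0,-0.02,-6],[1,0,0,-0.02,-6]]'
python3 - <<'E'
from h import *
s=robot.get_state(); im=cams.camera("wrist")[:,:,::-1].copy(); cv2.imwrite("pics/w4.png",im)
print(s['ft_force'].round(1),s['ft_torque'].round(2))
E
```

```text
t: 4.83
ee_pos: [485.8, -290.6, 71.9]
orientation: [1.943, 2.466, -0.003]
ft_force: [-1.6, -0.9, 3.3]
grip_width: 38.5
[-1.6 -0.9  3.3] [-0.06  0.27 -0.06] [0.46 0.89 0.   1.88 0.   0.37 0.69] [-7.100e-01 -5.229e+01  1.030e+00 -7.680e+00 -4.000e-02 -3.200e-01
  5.000e-02]
t: 5.17
ee_pos: [485.8, -290.7, 71.8]
orientation: [2.067, 2.364, -0.003]
ft_force: [-1.2, 1.0, 3.0]
grip_width: 38.5
[-1.2  1.   3. ] [ 0.01  0.22 -0.04]
```

View pics/w4.png

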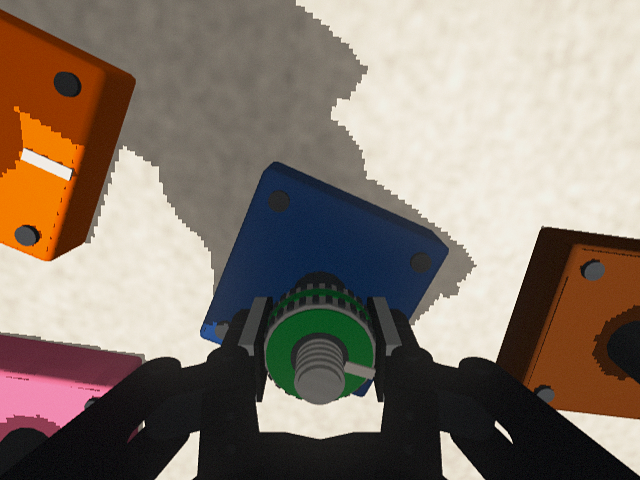

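The ring line still points at (360,370) in the hand, so the ring turned with the gripper. It now runs parallel to the block's line direction (about 26°). Only a few degrees can be left, so I'll creep on until the torque rises.

```bash
F="from station import robot
s=robot.get_state();print('TORQUE',s['ft_force'].round(1),s['ft_torque'].round(2))"
python3 -m crank '[[1,0,0,0,-2],[1,0,0,0,-3],[1,0,0,0,-3]]'; python3 -c "$F"
python3 -m crank '[[1,0,0,0,-2],[1,0,0,0,-3],[1,0,0,0,-3]]'; python3 -c "$F"
```

```text
t: 5.47
ee_pos: [485.8, -290.6, 71.7]
orientation: [2.129, 2.308, -0.003]
ft_force: [-0.6, -0.4, 1.8]
grip_width: 38.5
TORQUE [-0.6 -0.4  1.8] [-0.02  0.17 -0.1 ]
t: 5.72
ee_pos: [485.8, -290.7, 71.6]
orientation: [2.189, 2.251, -0.004]
ft_force: [-1.5, -0.5, 1.9]
grip_width: 38.6
TORQUE [-1.5 -0.5  1.9] [-0.12  0.15  0.35]
```

```bash
F="from station import robot
s=robot.get_state();print('TORQUE',s['ft_force'].round(1),s['ft_torque'].round(2))"
python3 -m crank '[[1,0,0,0,-2],[1,0,0,0,-3],[1,0,0,0,-3],[1,0,0,0,-3]]'; python3 -c "$F"
```

```text
t: 6.05
ee_pos: [485.8, -290.6, 71.6]
orientation: [2.244, 2.196, -0.004]
ft_force: [-0.8, -1.7, 2.1]
grip_width: 38.3
TORQUE [-0.8 -1.7  2.1] [-0.27  0.27  1.63]
```

Torque has jumped to 1.6 N m, so the ring is on its stop. Releasing and rising.

```bash
python3 -m crank '[[-1,0,0,0,0],[-1,0,0,0,0],[-1,0,0,0,0],[-1,0,0,0,0],[-1,0,0,0,0],[-1,0,0,0,0],[-1,0,0,3,0],[-1,0,0,6,0],[-1,0,0,9,0],[-1,0,0,12,0],[-1,0,0,12,0],[-1,0,0,12,0]]'
python3 - <<'E'
from h import *
s=robot.get_state(); w=cams.camera("wrist")[:,:,::-1].copy(); sc=cams.camera("scene")[:,:,::-1]
print(s['ft_force'].round(1),s['ft_torque'].round(2))
a=cv2.resize(sc[215:285,165:235],(320,320)); b=cv2.resize(sc[250:320,310:380],(320,320)); b=cv2.copyMakeBorder(np.vstack([a,b])[:,:],0,0,0,0,0)
w=cv2.resize(w[100:400,170:470],(440,440))
cv2.imwrite("pics/end.png",np.hstack([cv2.copyMakeBorder(w,0,160,0,0,0),cv2.resize(b,(300,600))]))
E
```

```text
t: 7.05
ee_pos: [486.8, -291.2, 193.3]
orientation: [2.242, 2.193, -0.002]
ft_force: [0.0, -0.2, -0.4]
grip_width: 85.2
[ 0.  -0.2 -0.4] [-0.01 -0.03  0.01]
```

View pics/end.png

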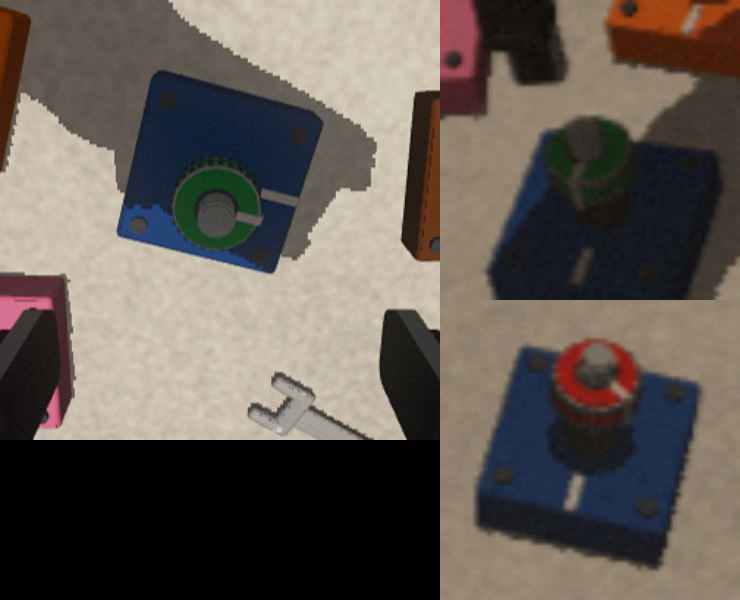

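The ring line at (250,219) in the wrist crop runs parallel to the block line at (280,198), and in the scene crop it points straight at that line. The no-go gauge is untouched and the gripper is clear. Handing in.

```bash
python3 -c "
from station import robot
print(robot.get_state()['qvel'].round(3)); print(robot.finish_job())"
```

```text
[ 0.     0.02  -0.002  0.01   0.002 -0.     0.   ]
the job is handed in; nothing more can be done
None
```

The go gauge is screwed home, and I have let go of it and handed the job in. I gripped the green ring on the blue block at about (486, -290.5) mm and turned it clockwise, sinking with the thread. The tool turned about 68°, and wrist torque rose from about 0 to 1.6 N m at the stop.

**Last checks:**
- **Alignment:** after release, the ring's white line lies along the block's line by eye in both the wrist and scene views.
- **No-go gauge:** it is visually unchanged, and I never went near it.
- **Clearance:** the gripper is open about 120 mm above the grip height with zero contact force, and the clock read about 7 s.

**Disagreement:** the first wrist estimate of the ring's position differed from the fixed cameras by about 3 mm. I corrected it from close up before gripping. No check failed.

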